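# Drop the pipette rack's kickstand and hold its frame upright

## Task

The folding pipette rack on the bench is leaning back on its stops with its kickstand folded up. Flip the kickstand down past its snap point until it rests against its own down stop; then raise the frame upright and keep holding it there, because its hubs are still loose and it tips back as soon as it is let go. Finish while holding the frame upright with the gripper, and leave the tip box, the bottle and the tray where they are.

Things in the scene. Friction and masses are not known exactly. Their poses are not given: they have to be found in the camera images.
- base: Grey base plate of the pipette rack, screwed to the bench, 12 mm thick, x -50 to +80, y +-130 mm. Origin on the bench under the middle of the hub axis; z up, y along the hub axis, -x the kickstand's side (roughly towards the robot), +x the side the frame leans to. Hub cheeks 60 mm high at y = +-110 mm; rubber stops 86 mm high at x = 36, y = +-90 mm.
- frame: Aluminium frame, 0.7 to 1.15 kg. Origin on the hub axis, 45 mm above the bench; z up along the uprights (12 mm square, y = +-90 mm, to z = 222). Turns freely about its y: starts tipped back 0.45 rad to base +x on the stops; 0 is upright; end stop at 0.10 rad forward. Its weight always pulls it back, under 3 N at the top bar. Cross bar 10 x 14 mm at z = 60 mm. Its middle, |y| < 28 mm, is open.
- top_bar (a point): Middle of the frame's round steel top bar, 14 mm thick, 180 mm long along the frame's y, at x = 0, z = 220 mm of frame; axes as the frame's. Two white-and-grey pipettes are fixed to the frame on its +x side at x = 32, y = +-58 mm: 24 mm thick, finger rests out to x = 59 mm, tops at z = 198 mm.
- foot_bar (a point): Middle of the kickstand's foot bar, a round steel bar 12 mm thick, 110 mm long along the frame's y, with rubber ends. Two 9 mm side legs at y = +-50 mm join it to the pivot; the space between them is open. It lies 108 mm from kick_pivot.
- kick_pivot (a point): Kickstand's pivot axis (along the frame's y), fixed in the frame at x = -20 mm, z = 60 mm of frame, y = 0.
- kickstand (a joint): U-shaped kickstand's angle, rad. 0: folded up, legs leant 0.30 rad from the frame's +z towards its -x. Grows as the foot bar swings out to -x and down, to 2.30 (down stop, legs 2.60 rad from +z). An over-centre spring (1 to 1.5 N at the foot bar) drives it up below 0.9, down above 1.2; it snaps home within 1 s. Down with the frame upright, the foot clears the bench by about 6 mm.
- tip_box: Loose blue pipette tip box with clear lid, 82 x 122 x 90 mm, origin under its centre. Bystander.
- bottle: Loose glass reagent bottle with blue cap, 70 mm wide, 150 mm high, origin under its centre. Bystander.
- tray: Loose white open tray, 100 x 70 x 35 mm, origin under its centre. Bystander.

How it is judged:
By the outcome, as a careful person would: the job done as asked, in the order asked, and still so for the second after the job is handed in, while the arm keeps its last pose, push and grip.
It also fails if it takes over 59 s, if anything falls off the work surface, if the arm or the gripper's body presses on something with over 40 N, if the wrist force passes 120 N, or if a joint passes its speed limit or range.

## Robot

A 6-joint arm with a two-finger parallel gripper is mounted at the origin on the work surface. World frame = base frame: x ahead of the robot, y to its left, z up, the work surface at z = 0. Lengths are in m, angles in rad, forces in N, time in s.
With the tool pointing down it reaches from about 0.275 to 1 m from the base axis. Payload 8.4 kg.
Tool frame: the origin (TCP) lies on the centre line of the jaws, within the pads' length; the fingertips stand 17 mm ahead of it and the grasp point (between the pads) lies 2 mm behind it (bot.tcp_to_tips is the y of the fingertips in the tool frame, in m); y points along the fingers, z is the direction in which the jaws open and shut, and the axes are right-handed (so a half turn about y gives the same grasp; the last joint's range is limited). The gripper opens to 85 mm and grips with 20 to 120 N. Pads are 22 mm wide; open, the fingers measure 114 mm over their backs; the gripper's body (76 mm by 85 mm) begins 54 mm behind the grasp point. The pads swing forward as they close: fully open they stand 13 mm farther back than shut.
Start: joints at [-1.232, 0.353, 1.633, -0, 1.155, -0.002], TCP at [0.209, -0.589, 0.224] pointing down, gripper open.
Joint ranges: [-2.63, 2.63], [-0.92, 2.1], [0.06, 2.66], [-1.3, 4.44], [0, 2.69], [-3.02, 3.02]. Speed limits (rad/s): [2.22, 2.22, 2.79, 3.14, 3.14, 3.14].

## Interface

Orientations are given as a unit quaternion [x, y, z, w].
In Python, from workcell import bot, hand, kinematics, get_obs, vision, hand_in gives the robot as it stands. The module is installed in compiled form; this text tells all that it offers. Calls block until the motion is done:
- bot.reach(position, orientation): joint-space move of the TCP to a pose.
- bot.servo_line(position, ori=None, velocity=0.15): straight line of the TCP; ori=None keeps the orientation; velocity is the mean speed in m/s.
- bot.goto_joints(angles): joint-space move.
- hand.move_gripper(opening, strength=None): finger opening in m; strength is the grip in N (None keeps the last); returns when the fingers have stopped.
- bot.dwell(seconds).
- kinematics.solve_ik(position, orientation): joint angles nearest the present ones, or None.
- get_obs(): the state.
- vision.read_camera(name): name is "scene" or "side" or "wrist"; returns a dict with "frame" (400x640x3 uint8, red, green, blue), "intrinsics" (3x3 intrinsics, pixels), "view" (4x4, takes a point from world to camera coordinates). Camera axes: x right, y down, z forward; pixel columns grow to the right and rows downward; lengths in m; the calibration is good to about 2 mm. The wrist camera is an equidistant fisheye: a pixel r from the principal point sees the ray r / f radians off the axis. A picture is of the moment at which its call begins. There is no depth.
A pose or a line that the arm cannot do raises bot.IKError and nothing moves.
- hand_in(): hands the job in, once; it reports no verdict.
The state is a dict: "time_s": time; "joint_pos": joint angles; "joint_vel": joint speeds; "joint_efforts": joint torques, N m; "position": TCP position; "orientation": TCP orientation; "wrist_force": force on the tool from outside, world axes, zero at the start; "ft_torque": the same for the moment, N m; "gripper_width": finger opening in m.
Only numpy, scipy, OpenCV 4.12 (cv2) and the standard library are available. Lean on these libraries where they do the work, as an engineer would, in place of code of your own. Each camera call takes 0.05 s, during which the arm holds its last target. There are 200 camera calls.

## Working session

There is one attempt and no reset: what is moved stays moved. The work goes in short steps, each a Python script; the robot and the scene stay as the last script left them, time stands still between calls to the robot, and variables do not carry over. Pictures are saved under pics/ and viewed, about 8 in all and at most 12, crops included, and the job is handed in when it is done.

```bash
mkdir -p pics
python3 - <<'E'
from workcell import *
import cv2,numpy as np
for n in("scene","side"):
    c=vision.read_camera(n); cv2.imwrite(f"pics/{n}0.png",c["frame"][:,:,::-1]); np.savez(f"{n}0.npz",**c)
    print(n,np.round(c["intrinsics"],1).tolist(),np.round(c["view"],3).tolist())
print(get_obs()["time_s"],get_obs()["orientation"])
E
```

```text
scene [[497.2, 0.0, 310.7], [0.0, 497.2, 192.0], [0.0, 0.0, 1.0]] [[-0.602, 0.798, 0.004, 0.287], [0.584, 0.444, -0.679, -0.21], [-0.544, -0.406, -0.734, 1.556], [0.0, 0.0, 0.0, 1.0]]
side [[495.0, 0.0, 311.7], [0.0, 495.0, 197.5], [0.0, 0.0, 1.0]] [[-0.78, -0.626, -0.006, 0.471], [-0.472, 0.594, -0.652, 0.338], [0.411, -0.506, -0.759, 1.3], [0.0, 0.0, 0.0, 1.0]]
0.1 [-0.11997601  0.69730568 -0.69642748  0.1198303 ]
```

View pics/scene0.png

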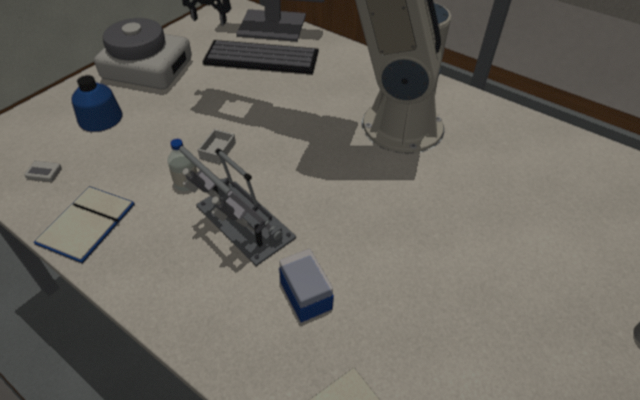

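View pics/side0.png

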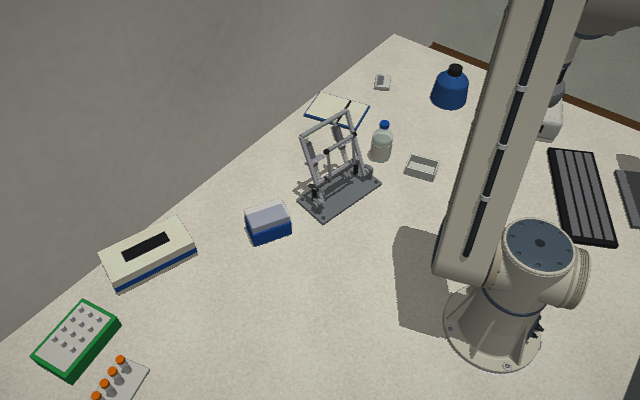

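The scene view shows the rack at about (245,215), the tip box at (306,287), the bottle at (182,168) and the tray at (217,146). In the side view the rack is at (340,165). I need enlarged crops to pick the base plate's corners.

Run:
```python
import cv2
a=cv2.imread("pics/scene0.png")[130:270,165:305]; b=cv2.imread("pics/side0.png")[95:230,285:390]
cv2.imwrite("pics/a.png",cv2.resize(a,None,fx=4.2,fy=4.2,interpolation=cv2.INTER_CUBIC))
cv2.imwrite("pics/b.png",cv2.resize(b,None,fx=4.2,fy=4.2,interpolation=cv2.INTER_CUBIC))
```

```text
(no output)
```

View pics/a.png

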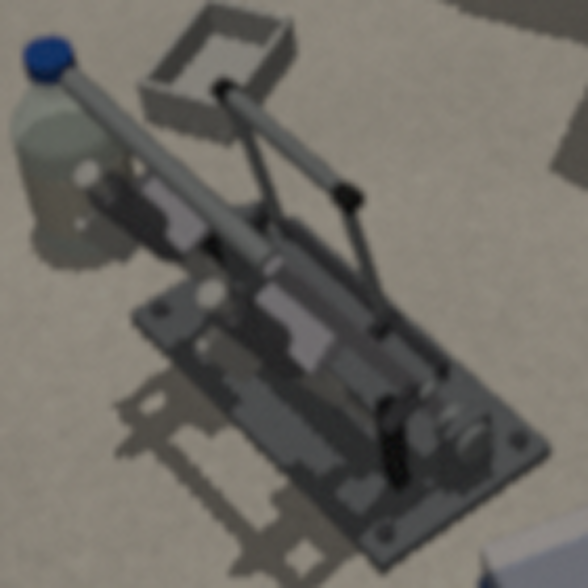

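View pics/b.png

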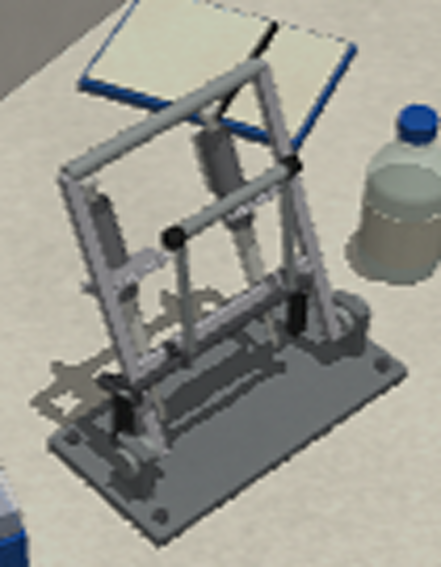

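The crops are 4.2x, with offsets (165,130) and (285,95).
- **Base plate top corners, scene crop:** (133,316), (550,448), (383,566).
- **Base plate top corners, side crop:** (50,441), (160,538), (407,370).
- **Foot bar ends:** scene (223,88)/(348,197), side (290,163)/(175,237).
- **Top bar ends:** scene (270,265)/(70,75), side (68,175)/(260,68).

The frame leans back, and the kickstand is folded up.

```bash
cat > h.py <<'E'
import numpy as np, cv2
from scipy.optimize import least_squares
from scipy.spatial.transform import Rotation as R
def load(n): return dict(np.load(n+".npz"))
def ray(c,uv):
    V=c["view"];K=c["intrinsics"]; d=V[:3,:3].T@np.linalg.inv(K)@np.r_[uv,1]; return -V[:3,:3].T@V[:3,3],d/np.linalg.norm(d)
def plane(c,uv,z): o,d=ray(c,uv); return o+d*(z-o[2])/d[2]
def tri(rs):
    A=[];b=[]
    for o,d in rs: P=np.eye(3)-np.outer(d,d);A.append(P);b.append(P@o)
    return np.linalg.lstsq(np.vstack(A),np.hstack(b),rcond=None)[0]
E
cat > fit.py <<'E'
from h import *
S=load("scene0");D=load("side0")
ps=lambda u,v:(np.array([u,v])+.5)/4.2-.5+[165,130]
pd=lambda u,v:(np.array([u,v])+.5)/4.2-.5+[285,95]
W=[plane(S,ps(*p),.012) for p in((133,316),(550,448),(383,566))]+[plane(D,pd(*p),.012) for p in((50,441),(160,538),(407,370))]
L=np.array([(80,-130),(-50,130),(80,130),(80,130),(-50,130),(-50,-130)])/1e3
W=np.array(W)[:,:2]
f=lambda q:(L@np.array([[np.cos(q[2]),-np.sin(q[2])],[np.sin(q[2]),np.cos(q[2])]]).T+q[:2]-W).ravel()
r=least_squares(f,[*W.mean(0),0]); print(r.x, np.round(r.fun.reshape(-1,2)*1e3,1).tolist())
x,y,a=r.x; T=R.from_euler("z",a)
loc=lambda P:np.round(T.inv().apply(P-[x,y,0])*1e3,1)
for n,p,q in(("foot-",(223,88),(290,163)),("foot+",(348,197),(175,237)),("top+",(270,265),(68,175)),("top-",(70,75),(260,68))):
    print(n,loc(tri([ray(S,ps(*p)),ray(D,pd(*q))])))
np.save("base.npy",r.x)
E
python3 fit.py
```

```text
[ 0.57544284 -0.12274533 -0.18605608] [[-0.6, -4.2], [-4.0, 2.6], [0.5, 1.8], [4.9, 0.0], [-0.8, 2.8], [0.0, -2.9]]
foot- [ 25.3 -58.  217. ]
foot+ [ 24.1  52.4 214.5]
top+ [ 96.   87.4 242.6]
top- [ 94.4 -93.2 242.9]
```

The fit agrees with the geometry: I expected the foot bar at (24, y, 214) and the top bar at (96, y, 243), with the centre about 3 mm towards -y. Next I push the kickstand over with closed fingers from its +x side.

```bash
cat >> h.py <<'E'
x0,y0,yaw=np.load("base.npy"); B=R.from_euler("z",yaw)
def w(x,y,z): return B.apply(np.array([x,y-2.5,z])/1e3)+[x0,y0,0]   # base mm -> world
def ori(axis,tilt=0,s=1):   # axis: opening dir 'x'/'y' of base; tilt about base y; tool y = fingers
    Q=R.from_euler("y",tilt); ty=Q.apply([0,0,-1]); tz=s*(Q.apply([1,0,0]) if axis=="x" else np.array([0,1.,0]))
    return (B*R.from_matrix(np.c_[np.cross(ty,tz),ty,tz])).as_quat()
E
python3 - <<'E'
from h import *; from workcell import *
o=get_obs()
for ax in "xy":
  for s in(1,-1):
    for t in (0,.2,.45):
      p=(96,0,243+3) if ax=="x" else (48,0,216)
      q=kinematics.solve_ik(w(*p),ori(ax,t,s)); print(ax,s,t,None if q is None else np.round(q,2))
c=np.array(o["position"])
s=min((1,-1),key=lambda s:abs(kinematics.solve_ik(w(48,0,330),ori("y",0,s))[5]))
Q=ori("y",0,s)
bot.servo_line(c+[0,0,.18],velocity=.25); hand.move_gripper(0,30)
bot.reach(w(48,0,380),Q); print(get_obs()["time_s"],get_obs()["wrist_force"])
E
```

```text
x 1 0 [-0.21  0.43  1.47 -0.    1.24 -0.03]
x 1 0.2 [-0.21  0.54  1.3  -0.    1.49 -0.02]
x 1 0.45 [-0.21  0.7   1.09 -0.01  1.8  -0.02]
x -1 0 None
x -1 0.2 None
x -1 0.45 None
y 1 0 [-0.21  0.38  1.62 -0.    1.15 -1.6 ]
y 1 0.2 [-0.21  0.49  1.46 -0.01  1.39 -1.6 ]
y 1 0.45 [-0.21  0.64  1.26 -0.01  1.69 -1.59]
y -1 0 [-0.21  0.38  1.62 -0.    1.15  1.54]
y -1 0.2 [-0.21  0.49  1.46 -0.01  1.39  1.55]
y -1 0.45 [-0.21  0.64  1.26 -0.01  1.69  1.55]
3.9333 [ 1.0436712  -0.66829346 -0.37184097]
```

Run:
```python
from h import *; from workcell import *
import cv2
def st(l):
    o=get_obs(); print(l,round(o["time_s"],1),np.round(B.inv().apply(o["wrist_force"]),1),np.round(B.inv().apply(np.array(o["position"])-[x0,y0,0])*1e3))
bar=lambda p:(8-108*np.sin(p),108+108*np.cos(p))
bot.servo_line(w(48,0,260),velocity=.15); bot.servo_line(w(48,0,216),velocity=.08); st("in")
for p in np.arange(-.15,1.3,.2):
    x,z=bar(p); bot.servo_line(w(x+17,0,z+2),velocity=.06); st(round(p,2))
x,z=bar(1.25); bot.servo_line(w(x+5,0,z+2),velocity=.06); st("end"); bot.dwell(.8)
for n in("scene","side"):
    c=vision.read_camera(n); np.savez(n+"1.npz",**c); cv2.imwrite(f"pics/{n}1.png",c["frame"][:,:,::-1])
b=cv2.imread("pics/side1.png")[75:230,270:420];a=cv2.imread("pics/scene1.png")[110:265,155:305]
cv2.imwrite("pics/c.png",cv2.resize(np.hstack([b,a]),None,fx=2.66,fy=2.66,interpolation=cv2.INTER_CUBIC))
```

```text
in 5.6 [-1.1 -0.7 -0.1] [ 48.  -2. 216.]
-0.15 5.8 [ 0.7 -0.5  0.7] [ 41.  -3. 217.]
0.05 6.4 [-0.5  1.4  0. ] [ 19.  -2. 218.]
0.25 6.9 [-0.8 -0.3 -0. ] [ -2.  -3. 215.]
0.45 7.4 [ 0.8 -0.6  0.1] [-22.  -2. 207.]
0.65 7.9 [ 0.5  0.3 -0.1] [-41.  -3. 196.]
0.85 8.4 [ 0.5  0.5 -0. ] [-56.  -3. 181.]
1.05 8.9 [-0.4  1.   0.3] [-69.  -2. 164.]
1.25 9.4 [-0.5 -0.  -0.3] [-78.  -2. 144.]
end 9.8 [ 0.  -0.2  0.3] [-90.  -2. 144.]
```

View pics/c.png

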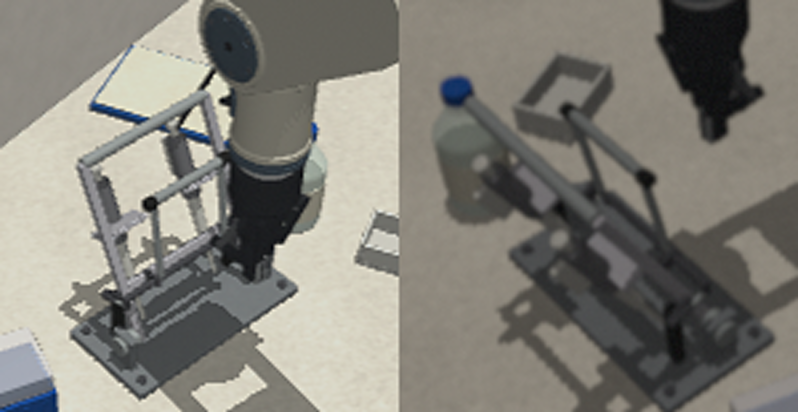

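The foot bar is still up: crop ends at (150,203)/(225,165) in the side half and (568,108)/(645,178) in the scene half. The closed fingers are clear on the -x side, so they went past without carrying it. I'll check where the fingertips really are.

Run:
```python
from h import *; from workcell import *
o=get_obs(); print(o["position"],o["orientation"],o["gripper_width"],bot.tcp_to_tips)
P=np.array(o["position"]); Ro=R.from_quat(o["orientation"]); print(Ro.as_matrix().round(2))
for n in("scene","side"):
    c=load(n+"1")
    for d in(0,.017):
        q=c["view"]@np.r_[P+Ro.apply([0,d,0]),1]; u=c["intrinsics"]@q[:3]; u=u[:2]/u[2]; print(n,d,u.round(0),"crop",((u-([155,110] if n=="scene" else [270,75]))*2.66).round(0))
    for p in((24,0,214),(-90,0,157)):
        q=c["view"]@np.r_[w(*p),1]; u=c["intrinsics"]@q[:3]; u=u[:2]/u[2]; print(n,"pt",p,((u-([155,110] if n=="scene" else [270,75]))*2.66).round(0))
```

```text
[ 0.48705155 -0.10864528  0.14406647] [-0.0656827  -0.70404797  0.70405198  0.06567381] 0.00020092867424459224 0.017
[[-0.98  0.   -0.18]
 [ 0.18 -0.   -0.98]
 [-0.   -1.    0.  ]]
scene 0 [273. 163.] crop [314. 141.]
scene 0.017 [274. 168.] crop [315. 154.]
scene pt (24, 0, 214) [207. 143.]
scene pt (-90, 0, 157) [314. 130.]
side 0 [366. 180.] crop [255. 280.]
side 0.017 [365. 184.] crop [254. 291.]
side pt (24, 0, 214) [187. 180.]
side pt (-90, 0, 157) [256. 272.]
```

The fingertips appear about 12–15 mm higher than the nominal tip projection: seen at crop row 140, predicted 154. They probably just skimmed the bar's top. I'll repeat with the fingers about 12 mm deeper, following the bar's cap in side pictures.

Run:
```python
from h import *; from workcell import *
import cv2
ims=[]
def st(l,pic=0):
    o=get_obs(); print(l,round(o["time_s"],1),np.round(B.inv().apply(o["wrist_force"]),1))
    if pic: ims.append(vision.read_camera("side")["frame"][75:230,270:400,::-1])
bar=lambda p:(8-108*np.sin(p),108+108*np.cos(p))
bot.servo_line(w(-90,0,305),velocity=.3); bot.servo_line(w(48,0,305),velocity=.3)
bot.servo_line(w(48,0,240),velocity=.15); bot.servo_line(w(48,0,204),velocity=.08); st("in")
for i,p in enumerate(np.arange(-.15,1.3,.2)):
    x,z=bar(p); bot.servo_line(w(x+17,0,z-10),velocity=.06); st(round(p,2),i in(1,3,5))
x,z=bar(1.25); bot.servo_line(w(x+5,0,z-10),velocity=.06); bot.dwell(.6); st("end",1)
a=np.vstack([np.hstack(ims[:2]),np.hstack(ims[2:])])
cv2.imwrite("pics/d.png",cv2.resize(a,None,fx=1.9,fy=1.9,interpolation=cv2.INTER_CUBIC))
c=vision.read_camera("scene");cv2.imwrite("pics/scene2.png",c["frame"][:,:,::-1])
```

```text
in 13.1 [ 0.6 -0.  -0.2]
-0.15 13.4 [0.1 0.2 0.3]
0.05 13.9 [ 0.8 -0.4  1.4]
0.25 14.5 [ 1.4  0.3 -0.7]
0.45 15.0 [ 1.4 -0.2 -1.1]
0.65 15.5 [ 1.5 -0.5  0.3]
0.85 16.0 [-0.5  0.5  1.3]
1.05 16.6 [ 3.3 -1.6 -2.5]
1.25 17.1 [-0.9 -0.9 -0.5]
end 18.1 [-0.2  0.4  1.4]
```

View pics/d.png

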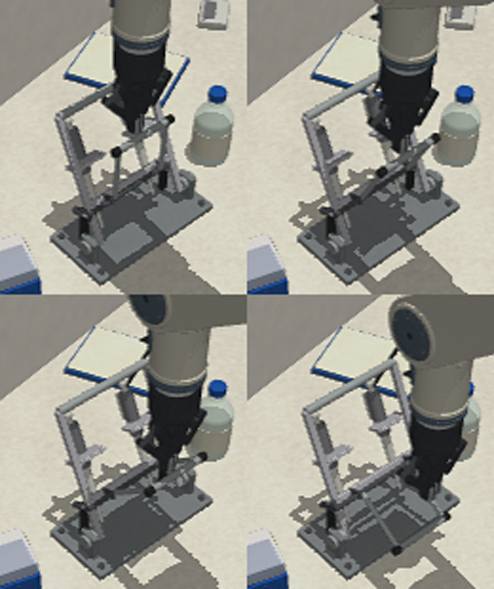

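The four frames show the foot bar swinging out and then resting low. In the last one its cap is at about (398,549), on the robot side. I'll check that against the predicted down-stop position, then grasp the top bar with the tool tilted like the frame.

Run:
```python
from h import *; from workcell import *
import cv2
c=load("side1")
for k in(2.3,2.0):
    f=k+.3-.45; p=w(8-108*np.sin(f),55,108+108*np.cos(f)); q=c["intrinsics"]@(c["view"]@np.r_[p,1])[:3]; print(k,(q[:2]/q[2]).round(1),"seen ~",(349.5,208.7))
def tgt(t,dep=8):   # frame angle t; TCP dep+2 mm past bar along -frame z
    r=220-dep-2; return w(r*np.sin(t),0,45+r*np.cos(t)), ori("x",t,1)
bot.servo_line(w(-110,0,170),velocity=.1); bot.servo_line(w(-110,0,340),velocity=.3); hand.move_gripper(.045,30)
p,o=tgt(.45,-100); bot.reach(p,o)
p,o=tgt(.45,-30); bot.servo_line(p,velocity=.15)
ims=[vision.read_camera(n)["frame"][:,:,::-1] for n in("side","wrist")]
cv2.imwrite("pics/e.png",np.hstack([cv2.resize(ims[0][75:230,260:420],None,fx=2.5,fy=2.5,interpolation=cv2.INTER_CUBIC),cv2.resize(ims[1],(400,250))[:,:]] if 0 else [cv2.resize(ims[0][75:230,260:415],(400,400),interpolation=cv2.INTER_CUBIC),cv2.resize(ims[1][:,120:520],(400,400))]))
print(get_obs()["time_s"])
```

```text
2.3 [348.8 209.1] seen ~ (349.5, 208.7)
2.0 [352.4 205.5] seen ~ (349.5, 208.7)
22.0667
```

View pics/e.png

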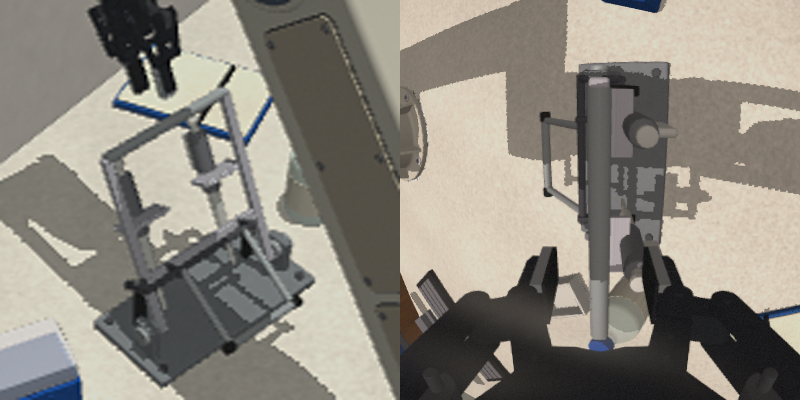

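The kickstand is at its down stop: predicted (348.8,209.1), seen (349.5,208.7). The wrist view shows the jaws at columns 548 and 655, centred on the top bar at about 600. I'll descend, grip and raise the frame along the hub arc.

Run:
```python
from h import *; from workcell import *
import cv2
def st(l):
    o=get_obs(); print(l,round(o["time_s"],1),np.round(B.inv().apply(o["wrist_force"]),1),round(o["gripper_width"],4),np.round(B.inv().apply(np.array(o["position"])-[x0,y0,0])*1e3,1))
def tgt(t,dep=8):
    r=220-dep-2; return w(r*np.sin(t),0,45+r*np.cos(t)), ori("x",t,1)
p,o=tgt(.45); bot.servo_line(p,velocity=.06); st("down")
hand.move_gripper(0,40); st("grip")
if get_obs()["gripper_width"]>.009:
    for t in np.linspace(.45,0,10)[1:]:
        p,o=tgt(t); bot.servo_line(p,ori=o,velocity=.05); st(round(t,2))
bot.dwell(.3); st("held")
for n in("scene","side"):
    c=vision.read_camera(n); np.savez(n+"3.npz",**c); cv2.imwrite(f"pics/{n}3.png",c["frame"][:,:,::-1])
a=cv2.imread("pics/scene3.png")[120:270,160:310];b=cv2.imread("pics/side3.png")[80:230,270:420]
cv2.imwrite("pics/f.png",cv2.resize(np.hstack([a,b]),None,fx=2.66,fy=2.66,interpolation=cv2.INTER_CUBIC))
```

```text
down 22.9 [ 0.7 -0.1 -0. ] 0.0447 [ 91.5  -2.5 234.4]
grip 23.2 [-3.3 -0.5  5.7] 0.0119 [ 91.   -2.5 234.9]
0.4 23.6 [ 4.5 -0.3  1.5] 0.0121 [ 82.3  -2.5 238.8]
0.35 24.0 [4.7 1.  5. ] 0.0119 [ 72.6  -2.5 242.7]
0.3 24.3 [4.3 0.7 7. ] 0.012 [ 62.6  -2.5 246.1]
0.25 24.7 [3.9 0.8 7.6] 0.0117 [ 52.6  -2.5 249. ]
0.2 25.0 [3.8 0.6 8.2] 0.012 [ 42.4  -2.5 251.4]
0.15 25.4 [2.7 0.4 8.9] 0.0119 [ 32.   -2.5 253.3]
0.1 25.8 [1.9 0.7 9.5] 0.0123 [ 21.6  -2.5 254.6]
0.05 26.1 [1.6 0.7 9.6] 0.0121 [ 11.1  -2.5 255.5]
0.0 26.5 [ 0.8 -0.3 10.4] 0.0121 [  0.5  -2.4 255.8]
held 26.8 [ 0.8  1.1 12.1] 0.0123 [  1.1  -2.4 255.8]
```

View pics/f.png

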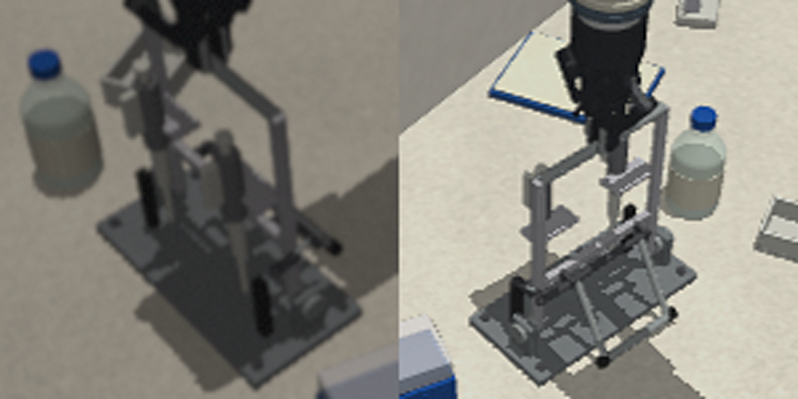

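The frame looks upright. Its +y top corner is at (280,117) in the scene half and (541,180) in the side half, and the -y corner is at (662,108). The kickstand is down, with caps at (602,360) and (672,313). The bystanders have not visibly moved. Now I'll quantify the frame angle, the kickstand and the bystander shift.

Run:
```python
from h import *; from workcell import *
S=load("scene3");D=load("side3"); k=2.66
ps=lambda u,v:(np.array([u,v])+.5)/k-.5+[160,120]; pd=lambda u,v:(np.array([u-399,v])+.5)/k-.5+[270,80]
loc=lambda P:np.round((B.inv().apply(P-[x0,y0,0]))*1e3+[0,2.5,0],1)
print("top+",loc(tri([ray(S,ps(280,117)),ray(D,pd(541,180))])), "expect 0,90,265")
pr=lambda c,p:(lambda q:q[:2]/q[2])(c["intrinsics"]@(c["view"]@np.r_[w(*p),1])[:3])
for t in(-.06,-.03,0,.03,.06):
    s,c_=np.sin(t),np.cos(t); f=lambda y,x,z:(x*c_+z*s,y,45+z*c_-x*s)
    print(t,[((pr(D,f(y,0,220))-[270,80])*k+[399,0]).round(0).tolist() for y in(90,-90)],((pr(S,f(90,0,220))-[160,120])*k).round(0).tolist(),
      "foot",[((pr(D,f(y,-75.7,-32.5))-[270,80])*k+[399,0]).round(0).tolist() for y in(55,-55)])
import cv2
for n in("scene","side"):
    a,b=load(n+"0")["frame"],load(n+"3")["frame"]
    for nm,lo,hi in(("blue",(100,110,30),(125,255,255)),):
        for r in ({"scene":[(160,130,192,153),(270,250,340,325)],"side":[(375,115,395,130),(235,195,300,250)]}[n]):
            o=[]
            for im in(a,b):
                m=cv2.inRange(cv2.cvtColor(im,cv2.COLOR_RGB2HSV)[r[1]:r[3],r[0]:r[2]],lo,hi); y,x=np.nonzero(m); o.append((x.mean().round(1),y.mean().round(1),len(x)))
            print(n,o)
```

```text
top+ [  0.4  90.3 266. ] expect 0,90,265
-0.06 [[548.0, 188.0], [672.0, 113.0]] [291.0, 108.0] foot [[602.0, 361.0], [669.0, 314.0]]
-0.03 [[544.0, 185.0], [668.0, 109.0]] [285.0, 111.0] foot [[602.0, 361.0], [669.0, 314.0]]
0 [[540.0, 181.0], [663.0, 106.0]] [278.0, 115.0] foot [[603.0, 360.0], [670.0, 313.0]]
0.03 [[536.0, 178.0], [659.0, 103.0]] [272.0, 119.0] foot [[604.0, 359.0], [671.0, 312.0]]
0.06 [[531.0, 175.0], [655.0, 101.0]] [265.0, 123.0] foot [[604.0, 358.0], [672.0, 311.0]]
scene [(np.float64(16.0), np.float64(13.5), 83), (np.float64(16.4), np.float64(13.8), 93)]
scene [(np.float64(36.7), np.float64(53.5), 675), (np.float64(36.5), np.float64(53.5), 671)]
side [(np.float64(9.1), np.float64(9.2), 73), (np.float64(9.1), np.float64(9.2), 73)]
side [(np.float64(34.4), np.float64(38.3), 548), (np.float64(34.4), np.float64(38.3), 548)]
```

Run:
```python
from workcell import *
bot.dwell(1); o=get_obs(); print(o["time_s"],o["wrist_force"],o["gripper_width"],o["position"]); hand_in()
```

```text
27.8667 [ 0.7918211   0.45221033 11.41453245] 0.011869103425538657 [ 0.57608841 -0.12533951  0.25577299]
the job is handed in; nothing more can be done
```

The kickstand is down on its stop, the frame is upright with the gripper holding its top bar, and I handed the job in at 27.9 s. `hand_in()` gives no verdict.

- **Kickstand:** my first push went over the foot bar without moving it, because the closed fingertips sat about 12–15 mm higher than I planned. The second push, 12 mm deeper, took it past the snap point. Its end cap was within 1 px of the predicted down-stop position, and it was still there with the frame upright.
- **Frame:** I gripped the middle of the top bar at 40 N with the tool tilted like the frame, then raised it along the hub arc. The images put the frame at 0 ± about 0.01 rad, with its +y top corner at (0.4, 90, 266) mm against an expected (0, 90, 265) mm.
- **Bystanders:** the tip box and the bottle cap are within 0.5 px of where they started. I checked the tray only by eye; it looks unmoved.
- **What didn't match:** the gripper reads 12 mm on the 14 mm bar, and a steady vertical force of about 11 N remains at the wrist. Both readings stayed steady through a 1 s hold, so I left them.

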